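Hang a lopsided spool caddy on the spring scale

ROBOT

A 7-joint arm with a two-finger parallel gripper is mounted at the origin on the work surface; the furniture and walls round the work are solid. World frame = base frame: x ahead of the robot, y to its left, z up, the work surface at z = 0. Lengths are in m, angles in rad, forces in N, time in s.
With the tool pointing down it reaches from about 0.4 to 0.875 m from the base axis. Payload 4.4 kg.
Tool frame: the origin (TCP) lies between the finger pads; the fingertips stand 8 mm ahead of it and the grasp point (between the pads) lies 11 mm behind it; z points along the fingers, y is the line along which they close (so a half turn about z gives the same grasp; the last joint's range is limited). The gripper opens to 85 mm and grips with 20 to 120 N. Pads are 22 mm wide; open, the fingers measure 114 mm over their backs; the gripper's body (76 mm by 85 mm) begins 54 mm behind the grasp point. The pads swing forward as they close: fully open they stand 13 mm farther back than shut.
Start: joints at [-1.328, 0.628, 0.038, 1.517, -0.027, 0.996, -0.02], TCP at [0.198, 0.619, 0.239] pointing down, gripper open.
Joint ranges: [-3.06, 3.06], [-0.37, 2.12], [-1.25, 1.32], [0.18, 2.47], [-1.1, 4.24], [0.23, 1.98], [-2.94, 2.94]. Speed limits (rad/s): [2.57, 2.57, 3.14, 3.14, 3.14, 3.14, 3.14].

INTERFACE

Orientations are given as a rotation vector (axis times angle).
In Python, from plant import manip gives the robot as it stands. The module is installed in compiled form; this text tells all that it offers.
- The arm moves only by the tool move_arm, never from a script. Its argument "targets" is a list of rows, each a list of 3 entries, a list of its own where there are three numbers: the closure, from 0 (fully open) to 1 (shut), then the shift along the tool's x, y, z in mm, then the turn about the tool's z in degrees. In form: [[gripper, [tx, ty, tz], twist], ...]. A call has 1 to 8 rows; each row is the pose to reach, as a shift and turn from the pose commanded when the call began, along the tool's axes at that moment; what a row does not reach only later rows make up. A row lasts 1/12 s, in which the tool goes at most 41.7 mm and 7.16 degrees, less where a joint would pass 70% of its speed; a pose out of reach is approached as far as the arm can. A call with a gripper value outside its range is refused whole. The fingers move at their own pace and stop on an object; "force" is the grip in N (left out, the last holds). Time passes only in rows, so rows that repeat a pose let the fingers close. It gives the time, the measured TCP pose, the force, the opening and the grip force at its end, in the units of the state.
- manip.read_state(): the state, without advancing time (a new reading comes with each control period).
- manip.read_camera(name): name is "scene" or "side" or "wrist"; returns a dict with "color" (420x560x3 uint8, red, green, blue), "fx", "fy", "cx", "cy" (pixels), "R" (3x3) and "t" (3): a world point X has camera coordinates R X + t; the wrist camera has in their place "T_tool_cam" (4x4, takes a point from camera to tool coordinates, whose origin is the TCP and whose axes are the flange's). Camera axes: x right, y down, z forward; pixel columns grow to the right and rows downward; lengths in m; the calibration is good to about 2 mm. The wrist camera is an equidistant fisheye: a pixel r from the principal point sees the ray r / f radians off the axis. A picture is of the moment at which its call begins: read the wrist's pose just before it. There is no depth.
- manip.job_done(): hands the job in; it is judged then, once.
The state is a dict: "time_s": time; "joint_positions": joint angles; "qd": joint speeds; "joint_torque": joint torques, N m; "tcp_pos": TCP position; "eef_rot": TCP orientation; "wrist_force": force on the tool from outside, world axes, zero at the start; "torque": the same for the moment, N m; "finger_gap": opening from 0.0 (shut) to 1.0 (fully open); "gripper_force": force on a finger pad.
Only numpy, scipy, OpenCV 4.12 (cv2) and the standard library are available. Lean on these libraries where they do the work, as an engineer would, in place of code of your own. Each camera call takes 0.05 s, during which the arm holds its last target. There are 200 camera calls.

TASK

Weigh the green spool caddy with both its spools in it: lift it by its black grip, pass its steel eye over the hook of the hanging scale, feel for the hook (the height it is set at is not known) and lower slowly, under 5 cm a second, until the scale carries the whole weight while you still hold the caddy, without ramming the hook or pressing it down with more than 8 N. One spool is far heavier than the other, so the caddy leans when let go: ease your hold off little by little so that it neither drops, jerks the scale nor swings, and leave it hanging still, spools in place and the rest of the table as it was.

Things in the scene. Friction and masses are not known exactly. Their poses are not given: they have to be found in the camera images.
- caddy_grip (a point): Centre of the loose caddy's upright black grip: 24 mm (caddy x) by 12 mm (caddy y), reaching from 38 mm below to 24 mm above this point. Pinch it here from above across the 12 mm, closing along the caddy's y. Axes of the caddy: z up, y along its length, x across it. Caddy without spools 0.13 to 0.17 kg.
- caddy_eye (a point): Underside of the crown of the caddy's steel eye, which comes to rest on the hook; 44.5 mm below caddy_grip, 148.5 mm above the caddy's underside. The eye is an upright loop of 7 mm rod in the caddy's y-z plane, open along its x: 41 mm wide and 68 mm high inside (from this point down), peaked at the top, sides falling 40 degrees. Either way round will do. Caddy's axes.
- caddy_base (a point): Centre of the caddy's underside, 193 mm below caddy_grip; the caddy's axes. The green tray is 66 mm (x) by 174 mm (y), 30 mm high, with a pocket at each end; a 12 by 20 mm post rises from its middle to the eye.
- red_spool: Heavy spool of red wire, 40 mm across, 50 mm high, standing in one end pocket of the caddy's tray, 56 mm from its middle; origin at the centre of its underside. 0.10 to 0.34 kg, not known beforehand. Which end it stands in varies; that end sinks by 0.1 to 0.3 rad (about the caddy's x) when the caddy hangs free.
- white_spool: Light spool of white thread, 40 mm across, 50 mm high, 0.02 kg, in the other end pocket of the caddy's tray; origin at the centre of its underside.
- scale_foot (a point): Point on the table straight below the hook's seat (bottom of the dip in its 8 mm rod). z up; the scale's column stands at +x. Unloaded, the top of the rod at the seat is 190 to 218 mm above this point: set differently each time and not measured. The rod ends 26 mm in front (-x) in an upturned tip, its top 13 mm above the seat; behind, it climbs 10 mm by x = 30 mm and runs level to x = 86 mm.
- hook (a joint): How far the scale's hook is pressed straight down, m: 0 unloaded, stop at 0.03. Its spring has 500 N/m after a preload of 0.1 N; the loaded caddy weighs 2.4 to 5.3 N. The stand is fixed: grey foot 200 by 150 mm, 12 mm thick, under the hook; blue head 70 mm wide from 94 mm behind the seat, up to 36 mm above the unloaded seat.
- tape_clear: Roll of tape, 94 mm across, 48 mm high, loose bystander; origin under its centre.
- pen_pot: Black pot of pens, 80 mm across, 147 mm high, loose bystander; origin under its centre.
- press_block: Wooden block 90 by 36 mm, 34 mm high, loose bystander; origin under its centre.

How it is judged:
On the way, in this order (a step that is already met when the one before it is completed fails the run):
1. the caddy is lifted clear of the table (height (world z) of caddy_base above 0.05 m), for 0.2 s.
2. the eye is on the hook and the scale carries most of the load while the gripper still holds the caddy (x of caddy_eye in the frame of scale_foot between -0.015 and 0.015 m and y of caddy_eye in the frame of scale_foot between -0.015 and 0.015 m and height (world z) of caddy_eye between 0.16 and 0.235 m and contact force between caddy and hook above 0.3 N and value of joint hook above 0.003 m and contact force between the fingers and caddy above 0.3 N), for 0.2 s.
At the end, for the whole second after the job is handed in: The caddy hangs by its eye in the hook's dip (crown of the eye within 15 mm of straight above scale_foot along each axis, 160 to 235 mm high), its whole weight on the hook, at rest (under 0.03 m/s and 0.2 rad/s), and both spools stand in their pockets (x of caddy_eye in the frame of scale_foot between -0.015 and 0.015 m and y of caddy_eye in the frame of scale_foot between -0.015 and 0.015 m and height (world z) of caddy_eye between 0.16 and 0.235 m and contact force between caddy and hook above 0.3 N and contact force between caddy and hook above 2 N and value of joint hook above 0.003 m and linear speed of caddy below 0.03 m/s and angular speed of caddy below 0.2 rad/s and velocity of joint hook between -0.02 and 0.02 m/s and distance between each of red_spool, white_spool and caddy_base below 0.074 m and z of each of red_spool, white_spool in the frame of caddy_base below 0.015 m and angle between each of red_spool, white_spool's own z axis and vertical below 0.6 rad); the robot touches nothing.
It fails at once if the scale is jerked: while it carries the caddy the hook moves faster than 0.06 m/s (contact force between caddy and hook above 0.3 N and (velocity of joint hook above 0.06 m/s or velocity of joint hook below -0.06 m/s)).
It fails at once if the caddy swings: turns faster than 0.6 rad/s while it hangs on the hook (contact force between caddy and hook above 0.3 N and angular speed of caddy above 0.6 rad/s).
It fails at once if the scale is overloaded: its hook is pressed down more than 16.5 mm (over 8 N), or the caddy is rammed against it with over 20 N (value of joint hook above 0.0165 m or contact force between caddy and hook above 20 N).
It fails at once if a spool falls out of the caddy (distance between any of red_spool, white_spool and caddy_base above 0.09 m).
It fails at once if a bystander is moved more than 30 mm (distance of any of tape_clear, pen_pot, press_block from where it was at the start of the episode above 0.03 m).
It also fails if it takes over 72 s, if anything falls off the work surface, if the arm or the gripper's body presses on something with over 40 N, if the wrist force passes 120 N, or if a joint passes its speed limit or range.

## Working session

There is one attempt and no reset: what is moved stays moved. The work goes in short steps, Python scripts to look and compute and a tool call to move; the robot and the scene stay as the last step left them, time stands still between calls to the robot, and variables do not carry over. Pictures are saved under pics/ and viewed, at most 10 in all, crops included, and the job is handed in when it is done.

Besides the shell and the picture viewer there is one more tool, called after "Emit:" by a JSON object that holds its "api" and its "payload". move_arm: Moves the arm, as the interface text tells. Its arguments: {"type":"object","properties":{"targets":{"type":"array","items":{"type":"array"}},"force":{"type":"number"}},"required":["targets"]}

```bash
mkdir -p pics; cat > h.py <<'E'
import numpy as np, cv2, pickle
from plant import manip
def snap(n,f):
    c=manip.read_camera(n); cv2.imwrite(f'pics/{f}.png',cv2.cvtColor(c['color'],cv2.COLOR_RGB2BGR)); pickle.dump(c,open(f'pics/{f}.pkl','wb')); return c
def load(f): return pickle.load(open(f'pics/{f}.pkl','rb'))
def ray(c,u,v):
    R,t=np.array(c['R']),np.array(c['t']); d=R.T@np.array([(u-c['cx'])/c['fx'],(v-c['cy'])/c['fy'],1]); return -R.T@t,d/np.linalg.norm(d)
def onz(c,u,v,z):
    o,d=ray(c,u,v); return o+d*(z-o[2])/d[2]
def tri(obs):
    A=0;b=0
    for c,u,v in obs:
        o,d=ray(c,u,v); P=np.eye(3)-np.outer(d,d); A=A+P; b=b+P@o
    X=np.linalg.solve(A,b); return X
def proj(c,X):
    p=np.array(c['R'])@X+np.array(c['t']); return np.array([c['cx']+c['fx']*p[0]/p[2],c['cy']+c['fy']*p[1]/p[2]])
E
python3 - <<'E'
from h import *
for n in('scene','side'):
    c=snap(n,n+'0'); print(n,c['fx'],c['cx'],c['cy'],np.array(c['R']).round(3).tolist(),np.array(c['t']).round(3))
s=manip.read_state(); print({k:np.round(v,3) for k,v in s.items()})
a=cv2.imread('pics/scene0.png'); b=cv2.imread('pics/side0.png')
cv2.imwrite('pics/both.png',cv2.resize(np.hstack([a,b]),(800,300),interpolation=cv2.INTER_AREA))
E
```

```text
scene 413.7509281509998 274.27580663352256 212.76358947459894 [[0.602, -0.799, 0.009], [-0.598, -0.458, -0.658], [0.529, 0.391, -0.753]] [-0.375  0.424  0.861]
side 388.8235002972675 278.2345379352575 210.71799847047538 [[0.104, 0.994, 0.017], [0.733, -0.065, -0.677], [-0.672, 0.083, -0.736]] [-0.026 -0.319  1.585]
{'time_s': np.float64(0.1), 'joint_positions': array([-1.328,  0.629,  0.038,  1.518, -0.027,  0.996, -0.02 ]), 'qd': array([ 0.   , -0.002,  0.002, -0.003, -0.   , -0.   , -0.001]), 'joint_torque': array([ 4.0000e-03, -5.6453e+01,  1.2310e+00, -1.9397e+01,  1.1000e-02,
        5.0000e-03,  0.0000e+00]), 'tcp_pos': array([0.197, 0.619, 0.238]), 'eef_rot': array([-4.830e-01, -3.104e+00,  3.000e-03]), 'wrist_force': array([-0.368, -0.749,  0.051]), 'torque': array([0.025, 0.006, 0.002]), 'gripper_force': np.float64(0.0), 'finger_gap': np.float64(1.0)}
```

View pics/scene0.png

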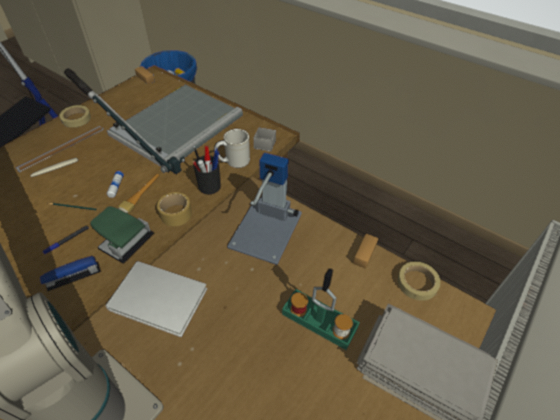

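View pics/side0.png

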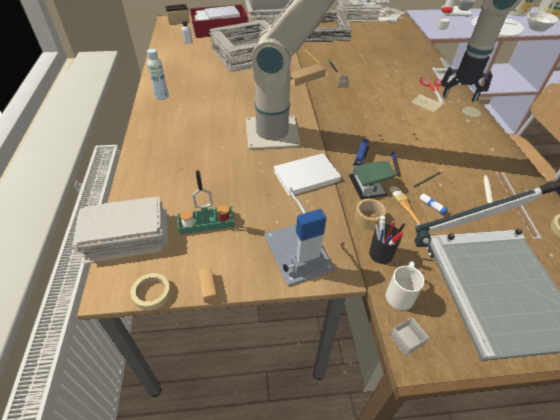

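The scene picture shows the caddy at about (320,310) with its grip at (327,280), and the scale's head at (273,168) with its foot at (265,235). In the side picture the caddy is at (205,215), its grip at (199,180), and the scale at (305,240). I'll zoom in on these.

```bash
python3 - <<'E'
import cv2,numpy as np
a=cv2.imread('pics/scene0.png'); b=cv2.imread('pics/side0.png')
def cr(i,x,y):
    o=cv2.resize(i[y:y+90,x:x+120],(400,300),interpolation=cv2.INTER_CUBIC)
    for k in range(0,120,20):
        cv2.putText(o,str(x+k),(int(k*3.333),8),0,.3,(0,255,255)); cv2.line(o,(int(k*3.333),10),(int(k*3.333),14),(0,255,255))
    for k in range(0,90,10):
        cv2.putText(o,str(y+k),(0,int(k*3.333)+3),0,.3,(0,255,255))
    return o
cv2.imwrite('pics/z0.png',np.vstack([np.hstack([cr(a,265,262),cr(b,150,160)]),np.hstack([cr(a,215,172),cr(b,255,185)])]))
E
```

```text
(no output)
```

View pics/z0.png

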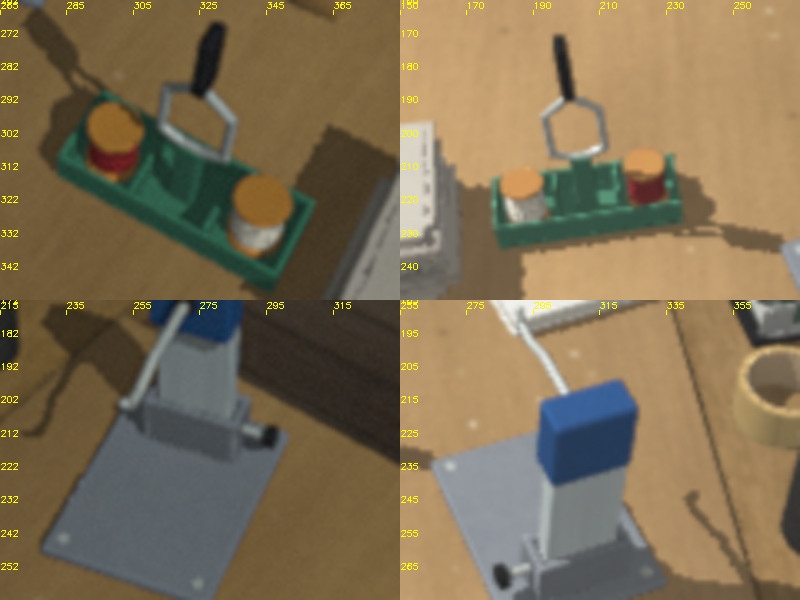

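```bash
python3 - <<'E'
from h import *
a=load('scene0'); b=load('side0')
for n,p,q in [('gtop',(329.8,269.5),(198,171)),('gbot',(325,290.5),(200.7,189.4)),('red',(299.5,298),(223.2,208.6)),('white',(343.9,320.5),(186.6,215))]:
    X=tri([(a,*p),(b,*q)]); print(n,X.round(4),(proj(a,X)-p).round(1),(proj(b,X)-q).round(1))
for n,p in [('FL',(227.6,246.4)),('FR',(278.6,261.4)),('BR',(301.1,212.5))]: print(n,onz(a,*p,.012).round(4))
for n,p in [('sL',(264.6,233)),('sBR',(334.5,269))]: print(n,onz(b,*p,.012).round(4))
for z in(.19,.2,.21,.22,.23): print(z,'tip',onz(a,253.1,203.5,z).round(3),'head',onz(a,270,174,z).round(3))
i=cv2.imread('pics/side0.png')[170:230,270:350]; j=cv2.imread('pics/scene0.png')[155:215,230:310]
cv2.imwrite('pics/z1.png',np.hstack([cv2.resize(k,(400,300),interpolation=cv2.INTER_CUBIC) for k in(j,i)]))
E
```

```text
gtop [ 0.4675 -0.254   0.222 ] [-0.8 -0.3] [-0.6  0.2]
gbot [ 0.4628 -0.2555  0.1463] [-0.4 -0.2] [-0.3  0.1]
red [ 0.46  -0.197  0.055] [-0.1 -0.1] [-0.1  0. ]
white [ 0.475  -0.3103  0.0526] [-0.3 -0.1] [-0.3  0.1]
FL [0.493  0.0629 0.012 ]
FR [ 0.5382 -0.0782  0.012 ]
BR [ 0.7179 -0.0274  0.012 ]
sL [ 0.5349 -0.0731  0.012 ]
sBR [0.687  0.1173 0.012 ]
0.19 tip [0.537 0.001 0.19 ] head [0.644 0.031 0.19 ]
0.2 tip [ 0.53  -0.005  0.2  ] head [0.635 0.025 0.2  ]
0.21 tip [ 0.523 -0.011  0.21 ] head [0.627 0.019 0.21 ]
0.22 tip [ 0.516 -0.017  0.22 ] head [0.618 0.012 0.22 ]
0.23 tip [ 0.509 -0.023  0.23 ] head [0.61  0.006 0.23 ]
```

View pics/z1.png

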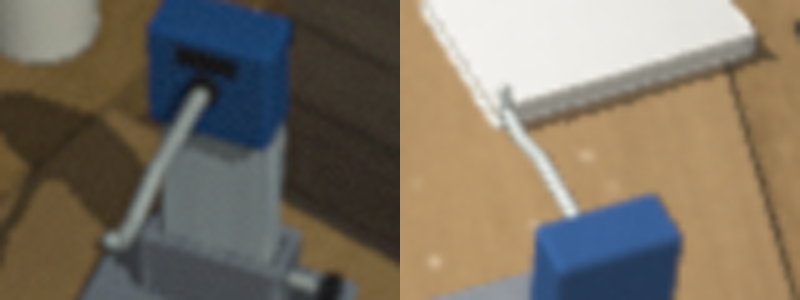

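The zoom puts the hook's tip at scene (252.4,203) and side (291.2,187.6). The rod enters the head at scene (271,173.6), and red spool is on the caddy's +y end.

```bash
cat >> h.py <<'E'
from scipy.spatial.transform import Rotation as Ro
def go(p,yaw=None):
    "shift (mm, tool axes) and twist (deg) from the measured pose to world p, tool y at world angle yaw"
    s=manip.read_state(); R=Ro.from_rotvec(s['eef_rot']).as_matrix(); d=R.T@(np.array(p)-s['tcp_pos'])*1e3
    y=np.degrees(np.arctan2(R[1,1],R[0,1])); tw=None if yaw is None else -((yaw-y+180)%360-180)
    print('t',s['time_s'],'tcp',np.round(s['tcp_pos'],4),'yaw',round(y,1),'shift',d.round(1),'twist',tw and round(tw,1),'Rz',R[:,2].round(3))
E
python3 - <<'E'
from h import *
a=load('scene0'); b=load('side0')
X=tri([(a,252.4,203),(b,291.2,187.6)]); print(X.round(4),(proj(a,X)-[252.4,203]).round(1),(proj(b,X)-[291.2,187.6]).round(1))
go([.40,.35,.40],50); go([.46,.0,.42],-40)
E
```

```text
[0.5317 0.0014 0.1974] [-0.7 -0.4] [-0.6  0.3]
t 0.1 tcp [0.1973 0.6187 0.2385] yaw 72.3 shift [-274.7 -194.7 -161.2] twist 22.3 Rz [-0.001 -0.002 -1.   ]
t 0.1 tcp [0.1973 0.6187 0.2385] yaw 72.3 shift [-438.3 -509.9 -180.6] twist 112.3 Rz [-0.001 -0.002 -1.   ]
```

Emit:
{"api": "move_arm", "payload": {"targets": [[0,[-30,-20,-40],5],[0,[-60,-40,-80],10],[0,[-95,-65,-110],14],[0,[-130,-90,-130],18],[0,[-165,-115,-145],22],[0,[-200,-140,-160],22],[0,[-240,-165,-161],22],[0,[-275,-195,-161],22]]}}

```text
time_s: 0.77
tcp_pos: [0.3699, 0.3933, 0.3958]
eef_rot: [1.065, 2.955, 0.004]
wrist_force: [0.7, -0.3, -0.3]
finger_gap: 1.002
gripper_force: 0.0
```

```bash
python3 - <<'E'
from h import *
go([.45,.0,.42],-20)
E
```

```text
t 0.7667 tcp [0.3699 0.3933 0.3958] yaw 50.3 shift [-312.7 -251.6  -24.8] twist 70.3 Rz [ 0.001  0.002 -1.   ]
```

Emit:
{"api": "move_arm", "payload": {"targets": [[0,[-29,-26,-5],7],[0,[-58,-53,-10],14],[0,[-87,-80,-15],21],[0,[-116,-106,-20],28],[0,[-145,-132,-20],35],[0,[-174,-158,-20],42],[0,[-203,-184,-20],49],[0,[-232,-210,-20],56]]}}

```text
time_s: 1.43
tcp_pos: [0.4127, 0.0827, 0.4144]
eef_rot: [-2.335, -2.101, -0.0]
wrist_force: [0.4, 0.3, -0.2]
finger_gap: 1.004
gripper_force: 0.0
```

Emit:
{"api": "move_arm", "payload": {"targets": [[0,[0,0,0],5],[0,[0,0,0],10],[0,[0,0,0],10]]}}

```text
time_s: 1.68
tcp_pos: [0.4129, 0.0839, 0.4144]
eef_rot: [-2.507, -1.892, 0.0]
wrist_force: [-0.9, -0.5, -0.6]
finger_gap: 1.003
gripper_force: 0.0
```

```bash
python3 - <<'E'
from h import *
go([.465,-.255,.30],-82.5)
s=manip.read_state(); c=snap('wrist','w0'); pickle.dump((s['tcp_pos'],s['eef_rot']),open('pics/w0p.pkl','wb'))
print(c['fx'],c['cx'],c['cy'],np.round(c['T_tool_cam'],3).tolist())
E
```

```text
t 1.6833 tcp [0.4129 0.0839 0.4144] yaw -15.9 shift [-311.6  143.1  114.3] twist 66.6 Rz [-0.  0. -1.]
325.19226210127806 282.0915260074512 212.59897002971954 [[-0.001, -0.961, -0.278, 0.071], [1.0, -0.001, -0.0, 0.0], [0.0, -0.278, 0.961, -0.134], [0.0, 0.0, 0.0, 1.0]]
```

View pics/w0.png

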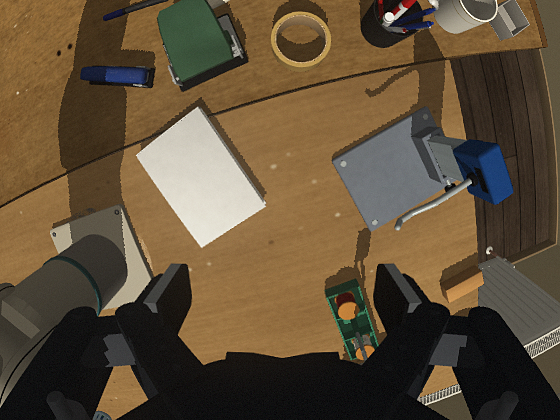

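The wrist view shows the hook's tip at (398,226), its rod entering the head near (474,182), and the foot's corners at (332,157), (373,232) and (428,108).

```bash
cat >> h.py <<'E'
def wray(c,pose,u,v):
    p,r=pose; R=Ro.from_rotvec(r).as_matrix(); T=np.array(c['T_tool_cam'])
    x,y=u-c['cx'],v-c['cy']; rr=np.hypot(x,y); th=rr/c['fx']; d=np.array([x/rr*np.sin(th),y/rr*np.sin(th),np.cos(th)])
    return R@T[:3,3]+p, R@T[:3,:3]@d
def wz(c,pose,u,v,z):
    o,d=wray(c,pose,u,v); return o+d*(z-o[2])/d[2]
def lsq(rays):
    A=0;b=0
    for o,d in rays: P=np.eye(3)-np.outer(d,d); A=A+P; b=b+P@o
    X=np.linalg.solve(A,b); return X,[round(1e3*np.linalg.norm(np.cross(X-o,d)),1) for o,d in rays]
E
python3 - <<'E'
from h import *
c=load('w0'); P=load('w0p'); a=load('scene0'); b=load('side0')
q={k:wz(c,P,*v,.012) for k,v in dict(FL=(332,157),FR=(373,232),BL=(428,108)).items()}
for k,v in q.items(): print(k,v.round(4))
ang=lambda d:np.degrees(np.arctan2(d[1],d[0])); print(ang(q['FL']-q['FR'])-90,ang(q['BL']-q['FL']),np.linalg.norm(q['FL']-q['FR']),np.linalg.norm(q['BL']-q['FL']))
print(lsq([ray(a,252.4,203),ray(b,291.2,187.6),wray(c,P,398,226)]))
H,e=lsq([ray(a,271,173.6),wray(c,P,474,182)]); print('root',H,e)
print('red',lsq([ray(a,299.5,298),ray(b,223.2,208.6),wray(c,P,347,311)]))
E
```

```text
FL [0.4958 0.0728 0.012 ]
FR [ 0.5365 -0.0768  0.012 ]
BL [0.6848 0.115  0.012 ]
15.224370250510773 12.59453491372195 0.15494045175033633 0.19364382814482106
(array([0.53187598, 0.00116749, 0.19769506]), [np.float64(1.9), np.float64(2.1), np.float64(0.4)])
root [0.64339153 0.02696779 0.19563557] [np.float64(1.5), np.float64(1.5)]
red (array([ 0.45789284, -0.19711783,  0.05436922]), [np.float64(2.2), np.float64(1.1), np.float64(2.8)])
```

Emit:
{"api": "move_arm", "payload": {"targets": [[0,[-37,17,0],7],[0,[-75,34,0],14],[0,[-112,51,0],21],[0,[-149,68,0],28],[0,[-187,86,0],35],[0,[-224,103,0],42],[0,[-261,120,0],49],[0,[-290,134,0],56]]}}

```text
time_s: 2.4
tcp_pos: [0.4637, -0.2334, 0.4143]
eef_rot: [3.101, 0.494, -0.001]
wrist_force: [0.5, -0.1, 0.0]
finger_gap: 0.996
gripper_force: 0.0
```

Emit:
{"api": "move_arm", "payload": {"targets": [[0,[0,0,20],5],[0,[0,0,55],11],[0,[0,0,90],11],[0,[0,0,90],11],[0,[0,0,90],11]]}}

```text
time_s: 2.82
tcp_pos: [0.4633, -0.2298, 0.3236]
eef_rot: [-3.133, -0.205, 0.006]
wrist_force: [-0.1, 0.1, 0.3]
finger_gap: 0.997
gripper_force: 0.0
```

```bash
python3 - <<'E'
from h import *
go([.465,-.255,.182],-82.5)
s=manip.read_state(); c=snap('wrist','w1'); pickle.dump((s['tcp_pos'],s['eef_rot']),open('pics/w1p.pkl','wb'))
E
```

```text
t 2.8167 tcp [ 0.4633 -0.2298  0.3236] yaw -82.5 shift [ -1.1  25.5 141.5] twist -0.0 Rz [-0.004  0.001 -1.   ]
```

View pics/w1.png

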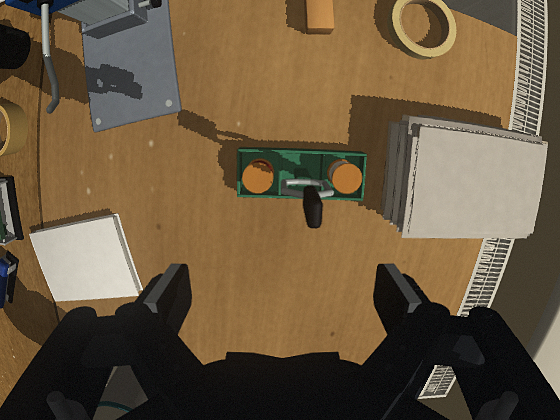

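The wrist view shows the grip's top at about (314,222), red spool's top at (258,179), and white spool's top at (345,178). The tray lies nearly parallel to the closing line.

```bash
python3 - <<'E'
from h import *
c=load('w1'); P=load('w1p'); a=load('scene0'); b=load('side0')
print('top',lsq([ray(a,329.8,269.5),ray(b,198,171),wray(c,P,314,222)]), wz(c,P,314,222,.217))
r=wz(c,P,258,179,.054); w=wz(c,P,345,178,.054); print(r,w,(r+w)/2,np.degrees(np.arctan2(*(w-r)[1::-1])))
# tray mask: fit rect of rim
hsv=cv2.cvtColor(c['color'],cv2.COLOR_RGB2HSV); m=cv2.inRange(hsv,(65,90,20),(95,255,200)); m[:140]=0;m[205:]=0;m[:,:225]=0;m[:,375:]=0
ys,xs=np.nonzero(m); pts=np.array([wz(c,P,x,y,.03)[:2] for x,y in zip(xs,ys)])*1e3
rc=cv2.minAreaRect(pts.astype(np.float32)); print(len(xs),rc)
E
```

```text
top (array([ 0.464865  , -0.25415724,  0.22283101]), [np.float64(2.9), np.float64(2.6), np.float64(3.3)]) [ 0.45967991 -0.25477404  0.217     ]
[ 0.45654334 -0.1992963   0.054     ] [ 0.47255743 -0.30857635  0.054     ] [ 0.46455039 -0.25393633  0.054     ] -81.66311692865133
2005 ((466.5437927246094, -254.77828979492188), (67.22630310058594, 172.51991271972656), 5.664660930633545)
```

Emit:
{"api": "move_arm", "payload": {"targets": [[0,[-1,12,10],0],[0,[-2,24.5,35],0],[0,[-2,24.5,65],0],[0,[-2,24.5,95],0],[0,[-2,24.5,120],0],[0,[-2,24.5,135],0],[0,[-2,24.5,141],0],[0,[-2,24.5,141],0]]}}

```text
time_s: 3.53
tcp_pos: [0.4659, -0.2556, 0.1842]
eef_rot: [3.135, 0.203, 0.002]
wrist_force: [-0.2, -0.7, 0.3]
finger_gap: 1.005
gripper_force: 0.0
```

```bash
python3 - <<'E'
from h import *
go([.4645,-.2545,.182],-82.5)
s=manip.read_state(); c=snap('wrist','w2'); pickle.dump((s['tcp_pos'],s['eef_rot']),open('pics/w2p.pkl','wb'))
E
```

```text
t 3.5333 tcp [ 0.4659 -0.2556  0.1842] yaw -82.6 shift [-1.2 -1.2  2.2] twist -0.1 Rz [ 0.001 -0.    -1.   ]
```

View pics/w2.png

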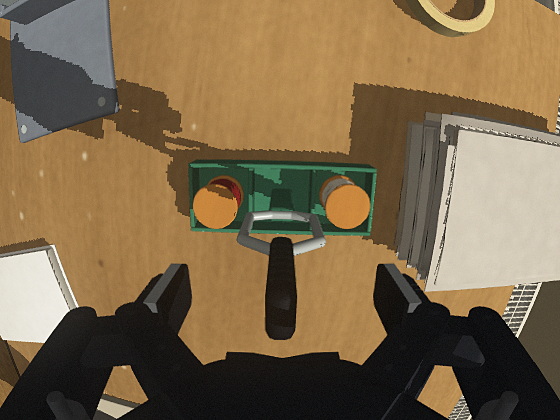

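The grip at (281,285 to 338) lies centred between the fingers. The tray's edge runs from (190,162) to (377,166), so about 1° of turn is left.

```bash
python3 - <<'E'
from h import *
c=load('w2'); P=load('w2p')
R=Ro.from_rotvec(P[1]).as_matrix()
for u,v,z in((281,338,.217),(281,310,.217),(281,250,.155)): print((R.T@(wz(c,P,u,v,z)-P[0])*1e3).round(1))
g=c['color'][240:350,281].sum(1); print(g.tolist())
E
```

```text
[ -8.9  -0.8 -32.8]
[  4.3  -0.8 -32.8]
[ 2.4 -1.  29.2]
[74, 67, 73, 76, 79, 85, 65, 76, 69, 61, 77, 94, 73, 68, 83, 77, 74, 76, 75, 61, 63, 72, 89, 95, 67, 72, 68, 81, 59, 83, 83, 80, 66, 67, 77, 68, 72, 66, 76, 88, 78, 87, 67, 81, 66, 72, 72, 73, 81, 63, 57, 75, 79, 80, 86, 90, 81, 88, 102, 102, 115, 109, 122, 111, 114, 121, 124, 116, 95, 78, 79, 85, 82, 71, 68, 83, 78, 68, 70, 70, 73, 69, 75, 63, 63, 73, 94, 113, 106, 98, 101, 107, 92, 105, 93, 94, 86, 98, 74, 95, 379, 372, 373, 368, 361, 378, 361, 373, 375, 372]
```

Emit:
{"api": "move_arm", "payload": {"targets": [[0,[1,-1,2],1],[0.3,[1,-1,2],1],[0.5,[1,-1,2],1],[0.7,[1,-1,2],1],[0.78,[1,-1,2],1],[0.84,[1,-1,2],1],[0.9,[1,-1,2],1],[1,[1,-1,2],1]], "force": 70}}

```text
time_s: 4.25
tcp_pos: [0.4659, -0.2545, 0.1816]
eef_rot: [3.136, 0.172, 0.001]
wrist_force: [0.3, -0.7, -0.3]
finger_gap: 0.131
gripper_force: 68.7
```

Emit:
{"api": "move_arm", "payload": {"targets": [[1,[0,0,0],0],[1,[0,0,0],0],[1,[0,0,0],0],[1,[0,0,0],0]]}}

```text
time_s: 4.58
tcp_pos: [0.4659, -0.2545, 0.1816]
eef_rot: [3.136, 0.173, 0.001]
wrist_force: [0.8, -1.2, 0.3]
finger_gap: 0.129
gripper_force: 68.8
```

```bash
python3 - <<'E'
from h import *
go([.4645,-.2545,.182],-83.5)
print(manip.read_state()['wrist_force'])
E
```

```text
t 4.5833 tcp [ 0.4659 -0.2545  0.1816] yaw -83.7 shift [-1.4 -0.2 -0.4] twist -0.2 Rz [ 0. -0. -1.]
[ 0.83397938 -1.23750828  0.30901445]
```

Emit:
{"api": "move_arm", "payload": {"targets": [[1,[0,0,-2],0],[1,[0,0,-6],0],[1,[0,0,-14],0],[1,[0,0,-26],0],[1,[0,0,-40],0],[1,[0,0,-56],0],[1,[0,0,-70],0],[1,[0,0,-80],0]]}}

```text
time_s: 5.25
tcp_pos: [0.4657, -0.2544, 0.2631]
eef_rot: [3.136, 0.173, 0.001]
wrist_force: [0.3, 0.2, -4.1]
finger_gap: 0.132
gripper_force: 68.2
```

Emit:
{"api": "move_arm", "payload": {"targets": [[1,[0,0,-4],-1],[1,[0,0,-7],-3],[1,[0,0,-7],-5],[1,[0,0,-7],-7],[1,[0,0,-7],-8.7],[1,[0,0,-7],-8.7],[1,[0,0,-7],-8.7],[1,[0,0,-7],-8.7]]}}

```text
time_s: 5.92
tcp_pos: [0.4655, -0.2542, 0.2682]
eef_rot: [-3.114, -0.41, 0.001]
wrist_force: [-0.7, -0.5, -4.0]
finger_gap: 0.133
gripper_force: 68.3
```

```bash
python3 - <<'E'
from h import *
go([.4985,-.008,.268],-75)
s=manip.read_state();print(s['wrist_force'],s['torque'],s['finger_gap'],s['gripper_force'])
E
```

```text
t 5.9167 tcp [ 0.4655 -0.2542  0.2682] yaw -75.0 shift [  95.5 -229.3    0.3] twist -0.0 Rz [-0.001  0.    -1.   ]
[-0.71153493 -0.52955979 -3.97296568] [-0.13495332 -0.03137064  0.050943  ] 0.13346923748271275 68.25436234474182
```

Emit:
{"api": "move_arm", "payload": {"targets": [[1,[2,-5,0],0],[1,[6,-15,0],0],[1,[12,-30,0],0],[1,[20,-49,0],0],[1,[29,-70,0],0],[1,[38,-91,0],0],[1,[47,-112,0],0],[1,[56,-133,0],0]]}}

```text
time_s: 6.58
tcp_pos: [0.4853, -0.1088, 0.2684]
eef_rot: [-3.114, -0.411, 0.0]
wrist_force: [1.0, 1.1, -4.2]
finger_gap: 0.133
gripper_force: 68.3
```

Emit:
{"api": "move_arm", "payload": {"targets": [[1,[8,-20,0],0],[1,[16,-39,0],0],[1,[24,-57,0],0],[1,[31,-73,0],0],[1,[36,-86,0],0],[1,[39,-94,0],0],[1,[39.5,-96,0],0],[1,[39.5,-96,0],0]]}}

```text
time_s: 7.25
tcp_pos: [0.4984, -0.0075, 0.2684]
eef_rot: [-3.114, -0.413, 0.001]
wrist_force: [-0.1, -0.3, -4.3]
finger_gap: 0.127
gripper_force: 68.3
```

```bash
python3 - <<'E'
from h import *
go([.4985,-.008,.268],-75)
s=manip.read_state(); c=snap('wrist','w3'); pickle.dump((s['tcp_pos'],s['eef_rot']),open('pics/w3p.pkl','wb')); print(s['wrist_force'],s['torque'])
A=snap('scene','s3');B=snap('side','d3')
a=cv2.imread('pics/scene0.png')
f=lambda n,x,y,w,h:cv2.resize(cv2.imread(f'pics/{n}.png')[y:y+h,x:x+w],(400,300),interpolation=cv2.INTER_CUBIC)
cv2.imwrite('pics/m3.png',np.vstack([np.hstack([f('w3',0,0,560,420),f('w3',200,150,200,150)]),np.hstack([f('s3',200,140,120,90),f('d3',230,150,120,90)])]))
E
```

```text
t 7.25 tcp [ 0.4984 -0.0075  0.2684] yaw -74.9 shift [-0.   0.5  0.4] twist 0.1 Rz [-0. -0. -1.]
[-0.07069769 -0.34795513 -4.25492702] [-0.16423346 -0.00677021  0.01359769]
```

View pics/m3.png

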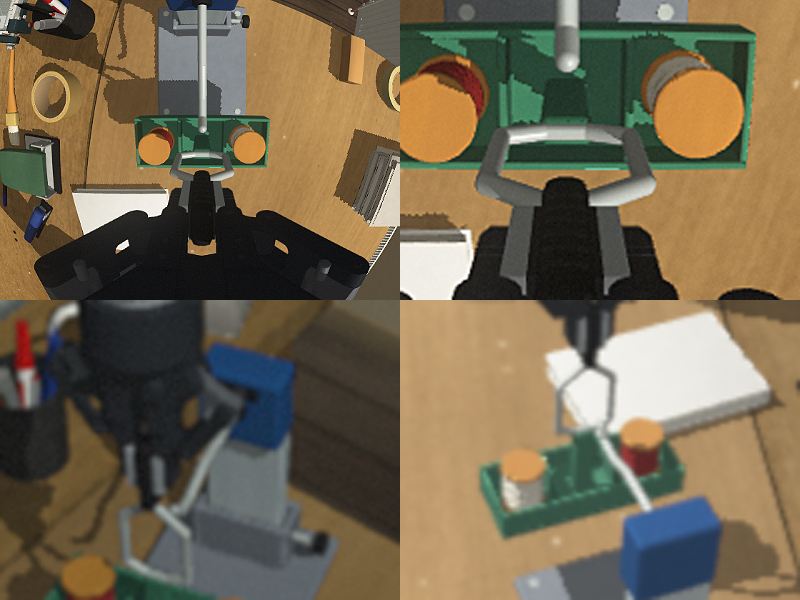

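The hook's rod runs straight up the wrist image at column 283, with its tip at (283.5,180). It's in line with the eye and grip at columns 283–285, so both the lateral alignment and the yaw look good.

```bash
python3 - <<'E'
from h import *
c=load('w3'); P=load('w3p'); R=Ro.from_rotvec(P[1]).as_matrix()
T=lambda u,v,z:(R.T@(wz(c,P,u,v,z)-P[0])*1e3).round(1)
for z in(.195,.203,.21): print(z,'tipfront',T(283.5,185,z),'tiptop',T(283.5,178,z))
print('rod far',T(284,20,.2),'eye L/R',T(242,242,.217),T(328,242,.217), 'eye bottom',T(250,215,.17),T(315,215,.17))
print('tip old tool',(R.T@(np.array([.5319,.0012,.1977])-P[0])*1e3).round(1),'world',wz(c,P,283.5,178,.2))
E
```

```text
0.195 tipfront [29.4  0.6 73.4] tiptop [34.1  0.6 73.4]
0.203 tipfront [31.   0.6 65.4] tiptop [35.5  0.6 65.4]
0.21 tipfront [32.4  0.6 58.4] tiptop [36.7  0.6 58.4]
rod far [135.7   1.   68.3] eye L/R [ -1.6 -24.9  51.4] [-1.7 27.9 51.4] eye bottom [  1.7 -24.3  98.4] [ 1.7 24.3 98.4]
tip old tool [34.7  0.3 70.7] world [0.53226217 0.00097771 0.2       ]
```

Emit:
{"api": "move_arm", "payload": {"targets": [[1,[2,0,0],0],[1,[6,0,0],0],[1,[12,0,0],0],[1,[19,0,0],0],[1,[26,0,0],0],[1,[33,0,0],0],[1,[40,0,0],0],[1,[46,0,0],0]]}}

```text
time_s: 8.07
tcp_pos: [0.544, 0.0039, 0.2683]
eef_rot: [3.114, 0.411, 0.0]
wrist_force: [-0.1, -0.2, -4.0]
finger_gap: 0.134
gripper_force: 68.3
```

Emit:
{"api": "move_arm", "payload": {"targets": [[1,[5,0,0],0],[1,[9,0,0],0],[1,[12,0,0],0],[1,[12,0,0],0],[1,[12,0,0],0],[1,[12,0,0],0]]}}

```text
time_s: 8.57
tcp_pos: [0.5543, 0.0065, 0.2685]
eef_rot: [-3.115, -0.41, 0.001]
wrist_force: [0.4, -0.4, -4.1]
finger_gap: 0.134
gripper_force: 68.3
```

```bash
python3 - <<'E'
from h import *
go([.5565,.0077,.233],-75)
s=manip.read_state(); c=snap('wrist','w4'); pickle.dump((s['tcp_pos'],s['eef_rot']),open('pics/w4p.pkl','wb')); print(s['wrist_force'],s['torque'])
F=[]
for _ in range(8): manip.read_camera('wrist'); F.append(manip.read_state()['wrist_force'])
print(np.mean(F,0),np.std(F,0))
A=snap('scene','s4');B=snap('side','d4')
f=lambda n,x,y,w,h:cv2.resize(cv2.imread(f'pics/{n}.png')[y:y+h,x:x+w],(400,300),interpolation=cv2.INTER_CUBIC)
cv2.imwrite('pics/m4.png',np.vstack([np.hstack([f('w4',0,0,560,420),f('w4',200,150,200,150)]),np.hstack([f('s4',215,140,120,90),f('d4',230,150,120,90)])]))
E
```

```text
t 8.5667 tcp [0.5543 0.0065 0.2685] yaw -75.0 shift [ 2.4 -0.5 35.5] twist -0.0 Rz [-0.001  0.    -1.   ]
[ 0.40399271 -0.35369984 -4.111487  ] [-0.13747431 -0.00653669  0.04995849]
[-0.25867363 -0.05317903 -4.12565436] [0.35882941 0.36568297 0.34922093]
```

View pics/m4.png

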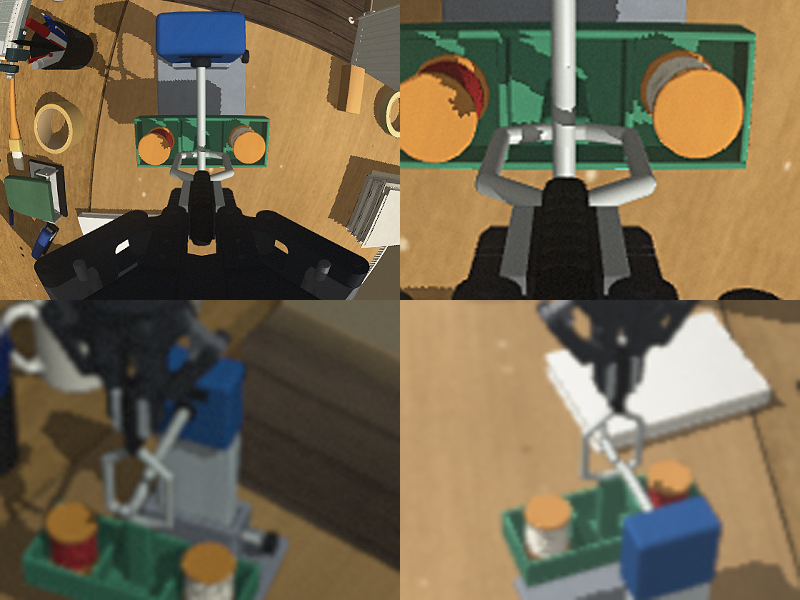

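The rod passes through the eye with clearance on every side. The wrist force settles at −4.1 N carrying the caddy. I'll lower slowly.

Emit:
{"api": "move_arm", "payload": {"targets": [[1,[0,0,1],0],[1,[0,0,3],0],[1,[0,0,6],0],[1,[0,0,9],0],[1,[0,0,12],0],[1,[0,0,15],0],[1,[0,0,17],0],[1,[0,0,18],0]]}}

```text
time_s: 9.78
tcp_pos: [0.5545, 0.0067, 0.25]
eef_rot: [-3.115, -0.41, 0.001]
wrist_force: [-0.3, 0.3, -3.5]
finger_gap: 0.133
gripper_force: 68.3
```

Emit:
{"api": "move_arm", "payload": {"targets": [[1,[0,0,1],0],[1,[0,0,2.5],0],[1,[0,0,4],0],[1,[0,0,5.5],0],[1,[0,0,7],0],[1,[0,0,8.5],0],[1,[0,0,9.5],0],[1,[0,0,10],0]]}}

```text
time_s: 10.45
tcp_pos: [0.5546, 0.0067, 0.2403]
eef_rot: [-3.115, -0.41, 0.0]
wrist_force: [-0.6, -0.1, -5.1]
finger_gap: 0.126
gripper_force: 68.3
```

Emit:
{"api": "move_arm", "payload": {"targets": [[1,[0,0,1],0],[1,[0,0,2],0],[1,[0,0,3],0],[1,[0,0,4],0],[1,[0,0,5],0],[1,[0,0,6],0],[1,[0,0,6],0],[1,[0,0,6],0]]}}

```text
time_s: 11.12
tcp_pos: [0.5546, 0.0067, 0.2344]
eef_rot: [-3.115, -0.41, 0.0]
wrist_force: [-1.2, 0.4, -5.2]
finger_gap: 0.131
gripper_force: 68.3
```

Emit:
{"api": "move_arm", "payload": {"targets": [[1,[0,0,1],0],[1,[0,0,2],0],[1,[0,0,3],0],[1,[0,0,4],0],[1,[0,0,5],0],[1,[0,0,6],0],[1,[0,0,6],0],[1,[0,0,6],0]]}}

```text
time_s: 11.78
tcp_pos: [0.5546, 0.0067, 0.2284]
eef_rot: [-3.115, -0.41, 0.0]
wrist_force: [0.3, 0.0, -4.2]
finger_gap: 0.129
gripper_force: 68.3
```

```bash
cat > w.py <<'E'
from h import *
F=[];Q=[]
for _ in range(8): manip.read_camera('wrist'); s=manip.read_state(); F.append(s['wrist_force']); Q.append(s['torque'])
print('t',s['time_s'],'tcp',np.round(s['tcp_pos'],4),'F',np.mean(F,0).round(2),'sd',np.std(F,0).round(2),'T',np.mean(Q,0).round(3),'gap',s['finger_gap'],s['gripper_force'])
E
python3 w.py
```

```text
t 12.1833 tcp [0.5547 0.0067 0.2285] F [-0.16 -0.18 -3.95] sd [0.45 0.31 0.53] T [-0.092 -0.023  0.011] gap 0.13220298663621 68.29056143760681
```

Emit:
{"api": "move_arm", "payload": {"targets": [[1,[0,0,1],0],[1,[0,0,2],0],[1,[0,0,3],0],[1,[0,0,4],0],[1,[0,0,4],0]]}}

```text
time_s: 12.6
tcp_pos: [0.5546, 0.0068, 0.2243]
eef_rot: [-3.115, -0.41, 0.001]
wrist_force: [0.4, -0.4, -3.9]
finger_gap: 0.132
gripper_force: 68.3
```

```bash
python3 w.py
```

```text
t 13.0 tcp [0.5546 0.0067 0.2245] F [-0.07  0.1  -3.52] sd [0.65 0.32 0.28] T [-0.1    0.012  0.008] gap 0.131517701612707 68.33340167999268
```

Emit:
{"api": "move_arm", "payload": {"targets": [[1,[0,0,1],0],[1,[0,0,2],0],[1,[0,0,3],0],[1,[0,0,3],0],[1,[0,0,3],0]]}}

```text
time_s: 13.42
tcp_pos: [0.5547, 0.0067, 0.2215]
eef_rot: [-3.115, -0.41, -0.0]
wrist_force: [0.2, 0.6, -3.6]
finger_gap: 0.134
gripper_force: 68.5
```

```bash
python3 w.py
```

```text
t 13.8167 tcp [0.5547 0.0067 0.2215] F [-0.15  0.16 -2.43] sd [0.7  0.47 0.56] T [-0.014  0.036 -0.007] gap 0.13166742389788216 68.54066133499146
```

Emit:
{"api": "move_arm", "payload": {"targets": [[1,[0,0,0.5],0],[1,[0,0,1],0],[1,[0,0,1.5],0],[1,[0,0,2],0],[1,[0,0,2.5],0],[1,[0,0,3],0],[1,[0,0,3],0]]}}

```text
time_s: 14.4
tcp_pos: [0.5547, 0.0067, 0.2185]
eef_rot: [3.115, 0.41, 0.0]
wrist_force: [-1.5, 0.2, -1.3]
finger_gap: 0.13
gripper_force: 68.8
```

```bash
python3 w.py
```

```text
t 14.8 tcp [0.5547 0.0067 0.2185] F [-0.47  0.32 -0.95] sd [0.38 0.34 0.57] T [-0.026  0.083 -0.021] gap 0.13418183527966462 68.755863904953
```

Contact came at a tool height of about 0.2245, which puts the seat near 0.191 m, and the load is transferring at the spring's rate. I'll lower the last part with a small centring shift.

Emit:
{"api": "move_arm", "payload": {"targets": [[1,[-0.3,-0.2,0.4],0],[1,[-0.6,-0.4,0.8],0],[1,[-1,-0.6,1.2],0],[1,[-1.5,-0.8,1.6],0],[1,[-2,-1,2],0],[1,[-2,-1,2],0]]}}

```text
time_s: 15.3
tcp_pos: [0.5537, 0.0071, 0.2169]
eef_rot: [3.114, 0.41, 0.004]
wrist_force: [3.4, 0.4, -0.7]
finger_gap: 0.129
gripper_force: 68.8
```

```bash
python3 w.py; python3 w.py
```

```text
t 15.7 tcp [0.5529 0.0069 0.2167] F [ 3.95  0.15 -0.56] sd [0.32 0.55 0.65] T [-0.098 -1.113  0.003] gap 0.13146662117974242 68.87046575546265
t 16.1 tcp [0.5526 0.0069 0.2166] F [ 4.53 -0.51 -0.03] sd [0.44 0.68 0.44] T [-0.237 -1.219 -0.009] gap 0.12731784384026912 68.87702107429504
```

The x shift built up 4 N sideways, because the seated eye doesn't slide. I'll undo it.

Emit:
{"api": "move_arm", "payload": {"targets": [[1,[0.4,0,0],0],[1,[0.8,0,0],0],[1,[1.2,0,0],0],[1,[1.5,0,0],0],[1,[1.5,0,0],0],[1,[1.5,0,0],0]]}}

```text
time_s: 16.6
tcp_pos: [0.553, 0.0071, 0.2162]
eef_rot: [3.115, 0.41, -0.003]
wrist_force: [0.8, -2.6, -0.3]
finger_gap: 0.134
gripper_force: 68.9
```

```bash
python3 w.py; python3 w.py
```

```text
t 17.0 tcp [0.5532 0.0072 0.2163] F [-0.19 -3.34 -0.05] sd [0.92 0.49 0.66] T [-0.961 -0.024 -0.004] gap 0.13491276091248616 68.88766050338745
t 17.4 tcp [0.5534 0.0072 0.2163] F [-1.7  -4.07 -0.  ] sd [0.84 0.45 0.4 ] T [-1.198e+00  4.040e-01 -1.000e-03] gap 0.1330038855425589 68.88046860694885
```

Emit:
{"api": "move_arm", "payload": {"targets": [[1,[0,0.2,0],0],[1,[0,0.4,0],0],[1,[-0.1,0.6,0],0],[1,[-0.1,0.7,0],0],[1,[-0.1,0.7,0],0],[1,[-0.1,0.7,0],0]]}}

```text
time_s: 17.9
tcp_pos: [0.554, 0.0073, 0.2164]
eef_rot: [-3.114, -0.411, 0.0]
wrist_force: [-2.3, -2.2, -0.1]
finger_gap: 0.126
gripper_force: 68.9
```

```bash
python3 w.py; python3 w.py; python3 w.py
```

```text
t 18.3 tcp [0.554  0.0072 0.2165] F [-2.39 -1.83 -0.05] sd [0.35 0.65 0.32] T [-0.541  0.49  -0.001] gap 0.12665587809367693 68.881516456604
t 18.7 tcp [0.554  0.0072 0.2164] F [-2.32 -0.55  0.1 ] sd [0.66 0.45 0.36] T [-0.315  0.461 -0.028] gap 0.13070222546757618 68.88596177101135
t 19.1 tcp [0.554  0.0071 0.2165] F [-1.88  0.01 -0.13] sd [0.34 0.56 0.4 ] T [-0.12   0.446 -0.003] gap 0.1308190355900871 68.88631939888
```

Emit:
{"api": "move_arm", "payload": {"targets": [[1,[-0.2,0,0],0],[1,[-0.4,0,0],0],[1,[-0.4,0,0],0],[1,[-0.4,0,0],0],[1,[-0.4,0,0],0],[1,[-0.4,0,0],0]]}}

```text
time_s: 19.6
tcp_pos: [0.5539, 0.007, 0.2166]
eef_rot: [-3.114, -0.41, -0.001]
wrist_force: [-1.1, 1.5, -0.8]
finger_gap: 0.131
gripper_force: 68.9
```

```bash
python3 w.py; python3 w.py
```

```text
t 20.0 tcp [0.5539 0.007  0.2165] F [-0.18  2.06 -0.65] sd [0.67 0.54 0.44] T [ 0.358  0.027 -0.009] gap 0.12690191998681996 68.8795530796051
t 20.4 tcp [0.5538 0.0069 0.2165] F [ 0.38  2.58 -0.04] sd [0.44 0.41 0.26] T [ 0.471 -0.102  0.013] gap 0.13242479556275713 68.88026475906372
```

Emit:
{"api": "move_arm", "payload": {"targets": [[1,[0,-0.1,0],0],[1,[0,-0.25,0],0],[1,[0,-0.25,0],0],[1,[0,-0.25,0],0],[1,[0,-0.25,0],0],[1,[0,-0.25,0],0]]}}

```text
time_s: 20.9
tcp_pos: [0.5537, 0.0069, 0.2165]
eef_rot: [3.115, 0.41, 0.001]
wrist_force: [1.0, 3.1, -0.0]
finger_gap: 0.131
gripper_force: 68.9
```

```bash
python3 w.py; python3 w.py
```

```text
t 21.3 tcp [0.5537 0.0069 0.2165] F [ 1.51  2.67 -0.17] sd [0.33 0.36 0.74] T [ 0.456 -0.379 -0.005] gap 0.1308216277033533 68.87939929962158
t 21.7 tcp [0.5537 0.0069 0.2165] F [ 1.54  1.71 -0.1 ] sd [0.39 0.42 0.29] T [ 0.438 -0.467  0.009] gap 0.12739029672083754 68.88020753860474
```

Vertical force is now about 0, so the scale carries the whole weight. Next I'll ease the grip force, then open very gradually.

Emit:
{"api": "move_arm", "payload": {"targets": [[1,[0,-0.1,0],0],[1,[0,-0.1,0],0],[1,[0,-0.1,0],0],[1,[0,-0.1,0],0]], "force": 40}}

```text
time_s: 22.03
tcp_pos: [0.5537, 0.007, 0.2165]
eef_rot: [3.115, 0.41, 0.0]
wrist_force: [2.0, 2.4, 0.7]
finger_gap: 0.128
gripper_force: 68.9
```

Emit:
{"api": "move_arm", "payload": {"targets": [[1,[0,0,0],0],[1,[0,0,0],0],[1,[0,0,0],0],[1,[0,0,0],0]], "force": 20}}

```text
time_s: 22.37
tcp_pos: [0.5537, 0.007, 0.2165]
eef_rot: [3.115, 0.41, 0.0]
wrist_force: [3.8, 1.7, -0.5]
finger_gap: 0.132
gripper_force: 68.9
```

Emit:
{"api": "move_arm", "payload": {"targets": [[0.95,[0,0,0],0],[0.92,[0,0,0],0],[0.9,[0,0,0],0],[0.89,[0,0,0],0],[0.885,[0,0,0],0],[0.88,[0,0,0],0],[0.876,[0,0,0],0],[0.872,[0,0,0],0]]}}

```text
time_s: 23.03
tcp_pos: [0.5536, 0.007, 0.2165]
eef_rot: [3.115, 0.41, 0.0]
wrist_force: [2.9, 1.0, 0.5]
finger_gap: 0.13
gripper_force: 68.9
```

```bash
python3 w.py
```

```text
t 23.4333 tcp [0.5536 0.007  0.2165] F [ 2.82  1.38 -0.45] sd [0.39 0.54 0.49] T [ 0.246 -0.756  0.004] gap 0.1269872371268024 68.88161659240723
```

Emit:
{"api": "move_arm", "payload": {"targets": [[0.87,[0.1,0,0],0],[0.868,[0.2,0,0],0],[0.866,[0.3,0,0],0],[0.864,[0.3,0,0],0],[0.862,[0.3,0,0],0],[0.86,[0.3,0,0],0],[0.858,[0.3,0,0],0],[0.856,[0.3,0,0],0]], "force": 20}}

```text
time_s: 24.1
tcp_pos: [0.5529, 0.0072, 0.2162]
eef_rot: [-3.114, -0.41, 0.003]
wrist_force: [-0.4, 0.3, -0.1]
finger_gap: 0.146
gripper_force: 2.8
```

```bash
python3 w.py
```

```text
t 24.5 tcp [0.5533 0.0073 0.2163] F [-0.13  0.99 -0.07] sd [0.51 0.59 0.42] T [ 0.152  0.124 -0.002] gap 0.14611863574181835 1.7705207504332066
```

The grip eased to about 2 N without trouble. I'll keep opening slowly so the lean is let down against the finger.

Emit:
{"api": "move_arm", "payload": {"targets": [[0.853,[0,0,0],0],[0.849,[0,0,0],0],[0.845,[0,0,0],0],[0.84,[0,0,0],0],[0.835,[0,0,0],0],[0.83,[0,0,0],0],[0.825,[0,0,0],0],[0.82,[0,0,0],0]]}}

```text
time_s: 25.17
tcp_pos: [0.5538, 0.0071, 0.2165]
eef_rot: [-3.115, -0.41, 0.0]
wrist_force: [-0.7, 2.8, -0.5]
finger_gap: 0.176
gripper_force: 0.9
```

```bash
python3 w.py
```

```text
t 25.5667 tcp [0.5538 0.0071 0.2165] F [-0.31  1.92 -0.53] sd [0.29 0.56 0.53] T [ 0.336  0.113 -0.014] gap 0.18312719230066588 0.9241048246622086
```

Emit:
{"api": "move_arm", "payload": {"targets": [[0.814,[0,0,0],0],[0.808,[0,0,0],0],[0.802,[0,0,0],0],[0.796,[0,0,0],0],[0.79,[0,0,0],0],[0.784,[0,0,0],0],[0.778,[0,0,0],0],[0.772,[0,0,0],0]]}}

```text
time_s: 26.23
tcp_pos: [0.5539, 0.0071, 0.2165]
eef_rot: [3.115, 0.41, 0.0]
wrist_force: [-0.0, 1.4, -1.0]
finger_gap: 0.227
gripper_force: 0.8
```

Emit:
{"api": "move_arm", "payload": {"targets": [[0.766,[0,0,0],0],[0.76,[0,0,0],0],[0.754,[0,0,0],0],[0.748,[0,0,0],0],[0.742,[0,0,0],0],[0.736,[0,0,0],0],[0.73,[0,0,0],0],[0.724,[0,0,0],0]]}}

```text
time_s: 26.9
tcp_pos: [0.5538, 0.0071, 0.2165]
eef_rot: [3.115, 0.41, 0.0]
wrist_force: [-0.5, 2.5, -1.0]
finger_gap: 0.277
gripper_force: 0.6
```

```bash
python3 w.py
```

```text
t 27.3 tcp [0.5538 0.0071 0.2165] F [-0.47  1.04 -0.69] sd [0.44 0.38 0.46] T [ 0.213  0.047 -0.   ] gap 0.2770705867738071 0.5886614945484325
```

Emit:
{"api": "move_arm", "payload": {"targets": [[0.718,[0,0,0],0],[0.712,[0,0,0],0],[0.706,[0,0,0],0],[0.7,[0,0,0],0],[0.694,[0,0,0],0],[0.688,[0,0,0],0],[0.682,[0,0,0],0],[0.676,[0,0,0],0]]}}

```text
time_s: 27.97
tcp_pos: [0.5539, 0.0071, 0.2165]
eef_rot: [-3.115, -0.41, -0.0]
wrist_force: [0.1, 1.2, -0.0]
finger_gap: 0.319
gripper_force: 0.5
```

Emit:
{"api": "move_arm", "payload": {"targets": [[0.67,[0,0,0],0],[0.664,[0,0,0],0],[0.658,[0,0,0],0],[0.652,[0,0,0],0],[0.646,[0,0,0],0],[0.64,[0,0,0],0],[0.634,[0,0,0],0],[0.628,[0,0,0],0]]}}

```text
time_s: 28.63
tcp_pos: [0.5539, 0.0071, 0.2165]
eef_rot: [-3.115, -0.41, -0.0]
wrist_force: [0.4, 1.1, 0.2]
finger_gap: 0.374
gripper_force: 0.3
```

```bash
python3 w.py
```

```text
t 29.0333 tcp [0.5539 0.0071 0.2165] F [-0.21  0.68 -0.51] sd [0.18 0.36 0.5 ] T [ 0.151  0.032 -0.022] gap 0.37145666676629696 0.3718701715115458
```

Emit:
{"api": "move_arm", "payload": {"targets": [[0.622,[0,0,0],0],[0.616,[0,0,0],0],[0.61,[0,0,0],0],[0.604,[0,0,0],0],[0.598,[0,0,0],0],[0.592,[0,0,0],0],[0.586,[0,0,0],0],[0.58,[0,0,0],0]]}}

```text
time_s: 29.7
tcp_pos: [0.5538, 0.0071, 0.2165]
eef_rot: [-3.115, -0.41, 0.0]
wrist_force: [0.5, 0.7, -0.3]
finger_gap: 0.42
gripper_force: 0.2
```

Emit:
{"api": "move_arm", "payload": {"targets": [[0.574,[0,0,0],0],[0.568,[0,0,0],0],[0.562,[0,0,0],0],[0.556,[0,0,0],0],[0.55,[0,0,0],0],[0.544,[0,0,0],0],[0.538,[0,0,0],0],[0.532,[0,0,0],0]]}}

```text
time_s: 30.37
tcp_pos: [0.5538, 0.0071, 0.2165]
eef_rot: [3.115, 0.41, -0.0]
wrist_force: [0.8, 0.5, -0.3]
finger_gap: 0.468
gripper_force: 0.2
```

Emit:
{"api": "move_arm", "payload": {"targets": [[0.526,[0,0,0],0],[0.52,[0,0,0],0],[0.514,[0,0,0],0],[0.508,[0,0,0],0],[0.502,[0,0,0],0],[0.496,[0,0,0],0],[0.49,[0,0,0],0],[0.484,[0,0,0],0]]}}

```text
time_s: 31.03
tcp_pos: [0.5538, 0.0071, 0.2165]
eef_rot: [-3.115, -0.41, 0.0]
wrist_force: [0.2, 1.2, 0.8]
finger_gap: 0.516
gripper_force: 0.2
```

```bash
python3 w.py
```

```text
t 31.4333 tcp [0.5538 0.0072 0.2165] F [-0.32  0.1   0.3 ] sd [0.35 0.36 0.47] T [ 0.016  0.019 -0.025] gap 0.5133421883203003 0.07053568449919112
```

Emit:
{"api": "move_arm", "payload": {"targets": [[0.478,[0,0,0],0],[0.472,[0,0,0],0],[0.466,[0,0,0],0],[0.46,[0,0,0],0],[0.454,[0,0,0],0],[0.448,[0,0,0],0],[0.442,[0,0,0],0],[0.436,[0,0,0],0]]}}

```text
time_s: 32.1
tcp_pos: [0.5538, 0.0071, 0.2165]
eef_rot: [3.115, 0.41, 0.0]
wrist_force: [-0.1, -0.5, -1.3]
finger_gap: 0.561
gripper_force: 0.0
```

Emit:
{"api": "move_arm", "payload": {"targets": [[0.42,[0,0,0],0],[0.4,[0,0,0],0],[0.38,[0,0,0],0],[0.35,[0,0,0],0],[0.3,[0,0,0],0],[0.25,[0,0,0],0],[0.2,[0,0,0],0],[0.15,[0,0,0],0]]}}

```text
time_s: 32.77
tcp_pos: [0.5539, 0.0072, 0.2165]
eef_rot: [-3.115, -0.41, -0.0]
wrist_force: [-0.3, 0.2, -1.1]
finger_gap: 0.856
gripper_force: 0.0
```

```bash
python3 w.py; python3 - <<'E'
from h import *
snap('wrist','w5');snap('scene','s5');snap('side','d5')
f=lambda n,x,y,w,h:cv2.resize(cv2.imread(f'pics/{n}.png')[y:y+h,x:x+w],(400,300),interpolation=cv2.INTER_CUBIC)
cv2.imwrite('pics/m5.png',np.vstack([np.hstack([f('w5',0,0,560,420),f('w5',180,150,240,180)]),np.hstack([f('s5',215,140,120,90),f('d5',230,150,120,90)])]))
E
```

```text
t 33.1667 tcp [0.5538 0.0071 0.2165] F [ 0.21  0.21 -0.54] sd [0.41 0.43 0.25] T [-0.006 -0.002  0.009] gap 0.8522150052504641 0.0
```

View pics/m5.png

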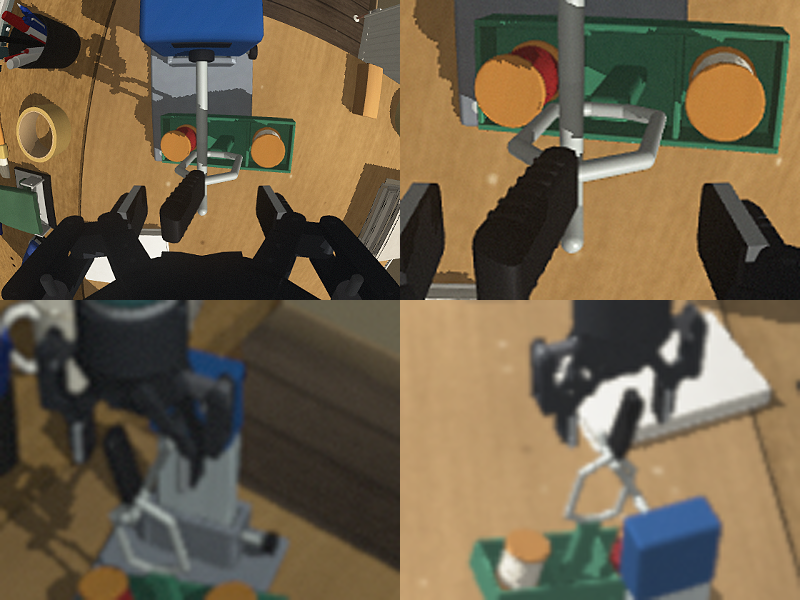

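The caddy hangs free and leaning, with both spools in their pockets and both fingers clear of the grip. I'll open fully and retreat straight up.

Emit:
{"api": "move_arm", "payload": {"targets": [[0,[0,0,0],0],[0,[0,0,0],0],[0,[0,0,-4],0],[0,[0,0,-14],0],[0,[0,0,-30],0],[0,[0,0,-50],0],[0,[0,0,-75],0],[0,[0,0,-100],0]]}}

```text
time_s: 33.98
tcp_pos: [0.5536, 0.0069, 0.3182]
eef_rot: [3.115, 0.409, -0.0]
wrist_force: [0.3, 0.5, -0.1]
finger_gap: 0.997
gripper_force: 0.0
```

Emit:
{"api": "move_arm", "payload": {"targets": [[0,[0,0,-25],0],[0,[0,0,-40],0],[0,[0,0,-40],0],[0,[0,0,-40],0],[0,[0,0,-40],0],[0,[0,0,-40],0],[0,[0,0,-40],0],[0,[0,0,-40],0]]}}

```text
time_s: 34.65
tcp_pos: [0.5535, 0.0072, 0.3558]
eef_rot: [3.115, 0.41, -0.002]
wrist_force: [0.5, -0.1, 0.3]
finger_gap: 0.998
gripper_force: 0.0
```

```bash
python3 - <<'E'
from h import *
a=manip.read_camera('wrist')['color'].astype(int)
for _ in range(10): manip.read_camera('side')
s=manip.read_state(); P=(s['tcp_pos'],s['eef_rot']); c=snap('wrist','w6'); pickle.dump(P,open('pics/w6p.pkl','wb'))
d=np.abs(c['color']-a).sum(2); print(s['time_s'],s['tcp_pos'],'changed px',(d>120).sum())
E
```

```text
Traceback (most recent call last):
ValueError: 200 camera calls are used up
```

I've used up the camera calls, but the last picture showed the caddy hanging properly. I'll let it settle a moment, then hand in.

Emit:
{"api": "move_arm", "payload": {"targets": [[0,[0,0,0],0],[0,[0,0,0],0],[0,[0,0,0],0],[0,[0,0,0],0],[0,[0,0,0],0],[0,[0,0,0],0],[0,[0,0,0],0],[0,[0,0,0],0]]}}

```text
time_s: 35.42
tcp_pos: [0.5538, 0.0072, 0.3565]
eef_rot: [-3.115, -0.41, -0.0]
wrist_force: [-1.1, 0.2, -0.1]
finger_gap: 0.998
gripper_force: 0.0
```

Emit:
{"api": "move_arm", "payload": {"targets": [[0,[0,0,0],0],[0,[0,0,0],0],[0,[0,0,0],0],[0,[0,0,0],0],[0,[0,0,0],0],[0,[0,0,0],0],[0,[0,0,0],0],[0,[0,0,0],0]]}}

```text
time_s: 36.08
tcp_pos: [0.5538, 0.0071, 0.3565]
eef_rot: [-3.115, -0.41, 0.0]
wrist_force: [-0.8, 0.9, -0.1]
finger_gap: 0.999
gripper_force: 0.0
```

```bash
python3 -c "
from plant import manip
print(manip.job_done())"
```

```text
the job is handed in; nothing more can be done
None
```

I handed the job in at about 36 s with the caddy hanging free on the scale (about 4.1 N by the wrist sensor) and both spools in their pockets; no verdict came back, and with the camera calls used up I have no picture from after the arm pulled away.

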